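Refit the tamper handle and stand the tamper in its tray

ROBOT

A 6-joint arm with a two-finger parallel gripper is mounted at the origin on the work surface. World frame = base frame: x ahead of the robot, y to its left, z up, the work surface at z = 0. Lengths are in m, angles in rad, forces in N, time in s.
With the tool pointing down it reaches from about 0.325 to 0.85 m from the base axis. Payload 15.5 kg.
Tool frame: the origin (TCP) lies between the finger pads; the fingertips stand 11 mm ahead of it and the grasp point (between the pads) lies 8 mm behind it; z points along the fingers, y is the direction in which the jaws open and shut (so a half turn about z gives the same grasp; the last joint's range is limited). The gripper opens to 91 mm and grips with 3 to 60 N. Pads are 32 mm wide; open, the fingers measure 118 mm over their backs; the gripper's body (76 mm by 178 mm) begins 60 mm behind the grasp point.
Start: joints at [-1.28, 0.494, 1.345, -0, 1.302, -0.096], TCP at [0.236, -0.579, 0.225] pointing down, gripper open.
Joint ranges: [-2.91, 2.91], [-0.82, 2.16], [0.22, 2.67], [-1.22, 4.37], [0.12, 2.79], [-3.08, 3.08]. Speed limits (rad/s): [1.89, 1.89, 2.57, 3.01, 3.01, 3.01].

INTERFACE

Orientations are given as a rotation vector (axis times angle).
In Python, from cell import * gives the robot as it stands.
- The arm moves only by the shell command python3 -m pendant 'ROWS' [FORCE]. ROWS is JSON, a list that holds one entry, the list of rows, each a list of 7 numbers: the gripper command: -1 is shut, 1 is fully open, values between are in proportion, then the shift along the tool's x, y, z in m, then the turn, a rotation vector about the tool's x, y, z in rad. A call has 1 to 10 rows; each row shifts and turns the commanded pose from where the row before left it, along the tool's axes as they then stand; what a row does not reach is not made up. A row lasts 1/8 s, in which the tool goes at most 62.5 mm and 10.7 degrees, less where a joint would pass 70% of its speed; a pose out of reach is approached as far as the arm can. A call with a gripper value outside its range is refused whole. The fingers move at their own pace and stop on an object; FORCE is the grip in N (left out, the last holds). Time passes only in rows, so rows that do not move let the fingers close. It gives the time, the measured TCP pose, the force and the opening at its end, in the units of the state.
- observe(): the state, without advancing time (a new reading comes with each control period).
- read_camera(name): name is "scene" or "top" or "wrist"; returns (picture, depth): 420x560x3 uint8, red, green, blue; 420x560 float32, m along the optical axis (not along the pixel's ray), 0 where there is no reading.
- camera_params(name): a dict with "fov_y" (degrees; the focal length in pixels is half the picture's height over the tangent of half this angle, whatever the lens; pixels are square), "cx", "cy" (the principal point, pixels), "dist_coeffs" ([k1, k2, p1, p2, k3] as OpenCV has them; the pictures are not rectified), "T" (4x4, takes a point from camera to world coordinates). Camera axes: x right, y down, z forward; pixel columns grow to the right and rows downward; lengths in m; the calibration is good to about 2 mm. A picture is of the moment at which its call begins: read the wrist's pose just before it. camera_params takes no time and is no camera call; for the wrist camera it gives the pose at the moment of the call.
- close_job(): hands the job in, once; it reports no verdict.
Trained networks look in the newest picture that a camera, given by its name, has taken for a name from the list of things; names that differ only in an ending like _2 or _b are one class to them, and where a whole thing is asked for, a point or a joint stands for the part that bears it (a point fixed in the world has none). Each returns a list of dicts, best first, with "confidence" (0 to 1); they miss things now and then, are a little off and sometimes report something else, mostly with a low value. They report only what shows in the picture. A call takes as long as a camera call. They do not tell look-alikes from the thing itself.
- recognise(query, camera): "at" ([x, y, z] in m, in world coordinates, good to about 4 mm: the middle of the surface that is visible of it).
The state is a dict: "time": time; "joint_positions": joint angles; "dq": joint speeds; "tau": joint torques, N m; "position": TCP position; "eef_rot": TCP orientation; "wrist_force": force on the tool from outside, world axes, zero at the start; "torque": the same for the moment, N m; "opening": finger opening in m.
Only numpy, scipy, OpenCV 4.12 (cv2) and the standard library are available. Lean on these libraries where they do the work, as an engineer would, in place of code of your own. Each camera call takes 0.05 s, during which the arm holds its last target.

TASK

Put the wooden handle back on the steel filling tamper: set its tapered steel shank into the socket of the tamper head where it stands on the rubber pad, and tap or press it down, firmly but without crushing the pad, until the collar sits fully home on the socket's rim. Then lift the tamper by its handle alone, so that only the wedged shank carries the head, and stand it upright in the white tray, let go, with the handle still fully home. Leave the red-handled piece and everything else where it is.

Things in the scene. Friction and masses are not known exactly. Their poses are not given: they have to be found in the camera images.
- handle: The loose wooden handle, upright (shank down) in one of the two holes of the wooden rack. Origin on its axis at the underside of its steel collar, z up along it. Above the origin: steel collar 40 mm diameter, 10 mm thick, then a pale wood grip 28 mm diameter from 10 to 92 mm. Below: a round tapered steel shank 34 mm long, 26 mm diameter at the collar, 20.2 mm at its end. 0.13 to 0.21 kg.
- handle_top (a point): Centre of the flat top of the wooden grip, 92 mm above the handle's origin.
- head: The steel tamper head, loose, standing on the rubber pad: disc 90 mm diameter, 12 mm thick, with an upright round boss of 44 mm outer diameter reaching 48 mm up. Origin at the centre of its underside, z up. 0.27 to 0.38 kg. The boss is the socket: 35 mm wide inside its rim, with four upright steel spring leaves (from 2 mm below the rim) that form a taper matching the shank.
- head_mouth (a point): Centre of the boss's rim, 48 mm above the head's origin; the handle's origin is here when home. Set in lightly, the shank stops with the collar 8 to 11 mm above the rim. Driving it takes a force rising to 10 to 22 N (differs each time), then the collar meets the rim and force climbs steeply; a 26 N push always brings it home. Home, it holds 7 N or more against pulling out; less deep, less.
- pad (a joint): How far the rubber pad under the head is pressed down (m, grows downward), a spring of 8 N per mm: about 0.6 mm with the head alone, so it yields while the shank is driven. Pressed down 5.5 mm (a push of some 36 N) it is crushed: never go that far.
- pad_top (a point): Centre of the rubber pad's upper face, 42 mm above the table unloaded; a low rubber rim (inner diameter 95 mm, 8 mm high) round it keeps the head in place.
- block: Fixed square dark steel block 136 x 136 mm that carries the rubber pad; origin at the centre of its underside, on the table.
- rack: Fixed wooden handle rack 75 x 210 x 52 mm (x, y, z) with two 33 mm holes on its y axis, 58 mm either side of its centre; origin at the centre of its underside. The handle's collar rests on its top.
- tray: Fixed shallow white tray with a blue rim, 170 x 170 mm outside, walls 3 mm thick and 18 mm high, floor 3 mm above the table (standing there the head's origin is 3 mm above the tray's origin); origin at the centre of its underside, axes along its sides.
- spare: Bystander in the other hole of the rack: a similar grip, but red plastic with a black collar and a straight 24 mm foot; same height. Origin at the underside of its collar.
- soy: Bystander: amber bottle, 60 mm diameter, 190 mm tall; origin under its centre.
- chili: Bystander: red jar, 68 mm diameter, 85 mm tall; origin under its centre.
- bowl: Bystander: white bowl, 124 mm diameter, 55 mm high; origin under its centre.
- cup: Bystander: steel cup, 72 mm diameter, 75 mm high; origin under its centre.
- dish: Bystander: blue sauce dish, 84 mm diameter, 20 mm high; origin under its centre.
- spoon: Bystander: steel spoon with a wooden handle lying on the table near the robot; origin under it.
There are look-alikes about, which are no part of the job. What is shaped like the block but green is not meant.

How it is judged:
On the way, in this order (a step that is already met when the one before it is completed fails the run):
1. the handle is fully home in the head (collar within 1.5 mm of the rim) while the head stands on the pad (distance between handle and head_mouth below 0.0015 m and angle between the z axis of handle and the z axis of head, either way round below 0.05 rad and distance between head and pad_top below 0.008 m), for 0.3 s.
2. the tamper hangs from its handle, raised at least 15 mm off the pad, the fingers not on the head, the handle still home within 2.5 mm (distance between handle and head_mouth below 0.0025 m and height (world z) of head above 0.057 m and contact force between the fingers and head below 0.5 N), for 0.3 s.
At the end, for the whole second after the job is handed in: The tamper stands upright (within 0.06 rad) and at rest flat on the floor of the tray (head within 3 mm of the floor, inside the walls), the handle fully home in it (collar within 2.5 mm of the rim, in line within 0.06 rad) (distance between handle and head_mouth below 0.0025 m and angle between the z axis of handle and the z axis of head, either way round below 0.06 rad and horizontal distance between head and tray below 0.055 m and z of head in the frame of tray below 0.006 m and angle between head's own z axis and vertical below 0.06 rad and linear speed of each of head, handle below 0.02 m/s); the robot touches nothing.
It fails at once if the rubber pad is crushed (pressed down 5.5 mm or more) (value of joint pad above 0.0055 m).
It fails at once if a bystander is moved more than 30 mm (distance of any of spare, soy, chili, bowl, cup, dish, spoon from where it was at the start of the episode above 0.03 m).
It fails at once if the bottle, cup or jar is tipped (angle between any of soy, cup, chili's own z axis and vertical above 0.5 rad).
It also fails if it takes over 72 s, if anything falls off the work surface, if the arm or the gripper's body presses on something with over 40 N, if the wrist force passes 120 N, or if a joint passes its speed limit or range.

## Working session

There is one attempt and no reset: what is moved stays moved. The work goes in short steps, Python scripts to look and compute and a shell command to move; the robot and the scene stay as the last step left them, time stands still between calls to the robot, and variables do not carry over. Pictures are saved under pics/ and viewed, and the job is handed in when it is done.

```bash
mkdir -p pics; ls; cat > h.py <<'E'
from cell import *
import numpy as np, cv2
def snap(cam,name):
    p,d=read_camera(cam); P=camera_params(cam)
    cv2.imwrite(f'pics/{name}.png',cv2.cvtColor(p,cv2.COLOR_RGB2BGR)); np.savez(f'/tmp/{name}.npz',p=p,d=d,**{k:np.array(v) for k,v in P.items()})
    return p,d,P
def world(d,P):
    H,W=d.shape;f=H/2/np.tan(np.radians(P['fov_y'])/2)
    K=np.array([[f,0,P['cx']],[0,f,P['cy']],[0,0,1.]])
    u,v=np.meshgrid(np.arange(W),np.arange(H))
    n=cv2.undistortPoints(np.stack([u,v],-1).reshape(-1,1,2).astype(np.float64),K,np.array(P['dist_coeffs'],float)).reshape(H,W,2)
    c=np.concatenate([n*d[...,None],d[...,None]],-1); T=np.array(P['T'])
    return c@T[:3,:3].T+T[:3,3]
E
python3 - <<'E'
from h import *
for c in ('scene','top'):
    p,d,P=snap(c,c+'0')
    for q in ('handle','head','block','rack','tray','spare','pad_top'):
        try: print(c,q,[(np.round(r['at'],3).tolist(),round(r['confidence'],2)) for r in recognise(q,c)][:4])
        except Exception as e: print(q,e)
s=observe();print(s)
E
```

```text
pics
scene handle [([0.569, -0.232, 0.103], 0.77)]
scene head [([0.539, 0.026, 0.056], 0.8), ([0.764, -0.28, 0.106], 0.49)]
scene block [([0.568, 0.047, 0.025], 0.95), ([0.363, -0.263, 0.037], 0.79)]
scene rack [([0.572, -0.282, 0.047], 0.67), ([0.548, -0.354, 0.098], 0.41)]
scene tray [([0.538, 0.293, 0.002], 0.72)]
scene spare [([0.534, 0.019, 0.054], 0.75), ([0.549, -0.352, 0.097], 0.49)]
scene pad_top [([0.348, -0.277, 0.041], 0.86), ([0.552, 0.036, 0.047], 0.82), ([0.377, -0.115, 0.012], 0.75), ([0.535, 0.018, 0.053], 0.33)]
top handle [([0.555, -0.239, 0.118], 0.89)]
top head [([0.527, 0.013, 0.049], 0.7)]
top block [([0.345, -0.271, 0.043], 0.79), ([0.521, 0.022, 0.025], 0.62)]
top rack [([0.742, -0.29, 0.121], 0.68), ([0.545, -0.298, 0.049], 0.59)]
top tray [([0.54, 0.294, 0.004], 0.98)]
top spare [([0.534, -0.351, 0.111], 0.82)]
top pad_top [([0.526, 0.021, 0.048], 0.96), ([0.343, -0.28, 0.045], 0.96)]
{'time': 0.8, 'joint_positions': array([-1.27951681e+00,  4.93592127e-01,  1.34548763e+00, -2.06653130e-05,
        1.30251863e+00, -9.54942486e-02]), 'dq': array([-9.03853117e-04, -1.94527384e-03, -2.06800488e-04, -6.34222393e-04,
       -1.28487118e-04,  6.02938362e-05]), 'tau': array([ 3.33937882e-03, -8.78598189e+01, -3.82242823e+01,  7.07978848e-02,
        4.38382477e-02,  7.02690045e-05]), 'position': array([ 0.23575188, -0.57883303,  0.22492406]), 'eef_rot': array([-3.08302477e+00, -6.03770752e-01,  3.20291118e-05]), 'wrist_force': array([ 0.00804627, -1.2132603 ,  0.05143182]), 'torque': array([-0.02520978,  0.06429401,  0.00561574]), 'opening': 0.09140686332825088}
```

View pics/scene0.png

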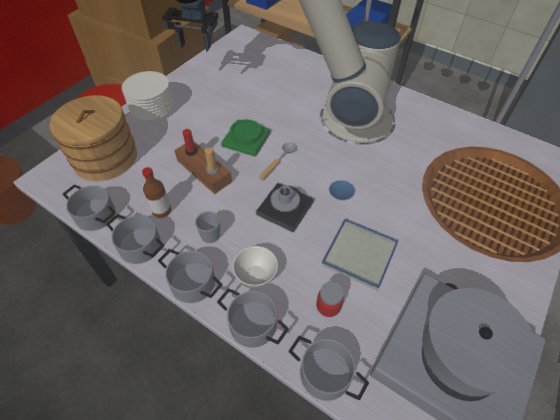

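View pics/top0.png

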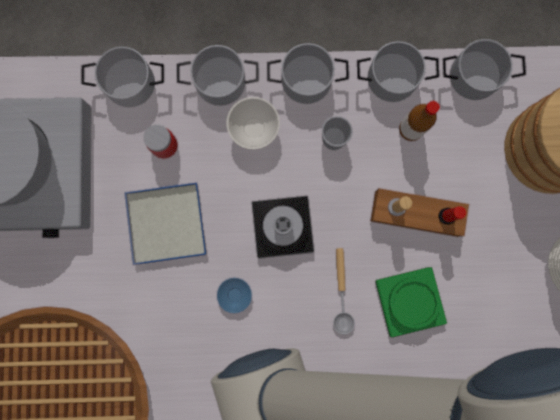

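The top view shows these candidates:
- **Handle:** the pale grip at (404,203) fits. The red spare at (457,213) doesn't.
- **Block:** the dark block with the steel head at (283,226) fits. The green look-alike at (412,303) is not meant.
- **Tray:** at (167,224).

Next I'll measure from depth and confirm with a crop.

```bash
cat > m.py <<'E'
from h import *
def circ(x,y):
    A=np.c_[2*x,2*y,np.ones(len(x))];s=np.linalg.lstsq(A,x*x+y*y,rcond=None)[0]
    return s[0],s[1],np.sqrt(s[2]+s[0]**2+s[1]**2)
def sel(W,c,r,z0,z1):
    m=(np.hypot(W[...,0]-c[0],W[...,1]-c[1])<r)&(W[...,2]>z0)&(W[...,2]<z1); return m
def mec(P): 
    (c,r)=cv2.minEnclosingCircle(P[:,:2].astype(np.float32)); return np.round(c,4),round(r,4)
E
python3 - <<'E'
from m import *
for c in('scene0','top0'):
    z=np.load(f'/tmp/{c}.npz');d=z['d'];P={k:z[k] for k in('fov_y','cx','cy','dist_coeffs','T')}
    W=world(d,P)
    def rep(n,ce,r,a,b):
        Q=W[sel(W,ce,r,a,b)]
        if len(Q)<5: print(c,n,len(Q));return
        print(c,n,len(Q),'med',np.round(np.median(Q,0),4),'mec',mec(Q))
    rep('grip top',(.555,-.235),.04,.138,.2)
    rep('grip',(.555,-.235),.04,.07,.2)
    rep('collar',(.555,-.235),.04,.056,.068)
    rep('boss top',(.527,.018),.05,.08,.11)
    rep('disc',(.527,.018),.06,.05,.06)
    rep('spare',(.545,-.352),.04,.12,.2)
    Q=W[(abs(W[...,0]-.55)<.1)&(abs(W[...,1]+.29)<.15)&(abs(W[...,2]-.052)<.004)]
    print('rack',cv2.minAreaRect(Q[:,:2].astype(np.float32)),np.median(Q[:,2]))
    Q=W[(abs(W[...,0]-.54)<.12)&(abs(W[...,1]-.294)<.12)&(abs(W[...,2]-.016)<.005)]
    print('tray',cv2.minAreaRect(Q[:,:2].astype(np.float32)),Q[:,:2].min(0),Q[:,:2].max(0))
    Q=W[(abs(W[...,0]-.53)<.1)&(abs(W[...,1]-.02)<.1)&(abs(W[...,2]-.04)<.014)]
    print('block',cv2.minAreaRect(Q[:,:2].astype(np.float32)))
p=cv2.imread('pics/top0.png')
cv2.imwrite('pics/crop0.png',np.hstack([cv2.resize(p[170:250,360:480],(480,320),interpolation=2),cv2.resize(p[180:270,235:325],(320,320),interpolation=2)]))
E
```

```text
scene0 grip top 46 med [ 0.5637 -0.2412  0.1408] mec (array([ 0.5632, -0.2405]), 0.0144)
scene0 grip 183 med [ 0.5699 -0.234   0.1172] mec (array([ 0.5642, -0.2392]), 0.0155)
scene0 collar 48 med [ 0.5699 -0.2311  0.0597] mec (array([ 0.5641, -0.2406]), 0.0194)
scene0 boss top 110 med [0.5243 0.0182 0.0862] mec (array([0.5252, 0.017 ]), 0.0234)
scene0 disc 358 med [0.5371 0.0293 0.0525] mec (array([0.5252, 0.019 ]), 0.0561)
scene0 spare 79 med [ 0.5439 -0.3507  0.1383] mec (array([ 0.5413, -0.3556]), 0.0165)
rack ((0.5519919991493225, -0.2976914644241333), (0.21458715200424194, 0.07764196395874023), 78.38032531738281) 0.049879435105067926
tray ((0.5388750433921814, 0.292247474193573), (0.17628741264343262, 0.17124705016613007), 6.930492401123047) [0.44125607 0.19814105] [0.63362348 0.38623999]
block ((0.525076687335968, 0.018857695162296295), (0.1290462613105774, 0.12800216674804688), 4.455343723297119)
top0 grip top 136 med [ 0.5601 -0.2441  0.144 ] mec (array([ 0.5604, -0.2452]), 0.0144)
top0 grip 228 med [ 0.5581 -0.2391  0.1417] mec (array([ 0.5606, -0.2451]), 0.0145)
top0 collar 130 med [ 0.5533 -0.2338  0.0617] mec (array([ 0.5557, -0.235 ]), 0.0394)
top0 boss top 166 med [0.5247 0.0154 0.0886] mec (array([0.524 , 0.0153]), 0.0217)
top0 disc 1162 med [0.5215 0.016  0.0536] mec (array([0.524 , 0.0157]), 0.0563)
top0 spare 171 med [ 0.5368 -0.3539  0.1428] mec (array([ 0.5381, -0.357 ]), 0.0143)
rack ((0.5492294430732727, -0.3020074665546417), (0.21025951206684113, 0.07591544091701508), 78.64454650878906) 0.05217120348351023
tray ((0.5378929972648621, 0.2921693027019501), (0.17303837835788727, 0.17619860172271729), 6.760066032409668) [0.44378415 0.19549713] [0.6320804 0.3874689]
block ((0.5230287909507751, 0.015258420258760452), (0.13438253104686737, 0.1322323977947235), 3.934300184249878)
```

View pics/crop0.png

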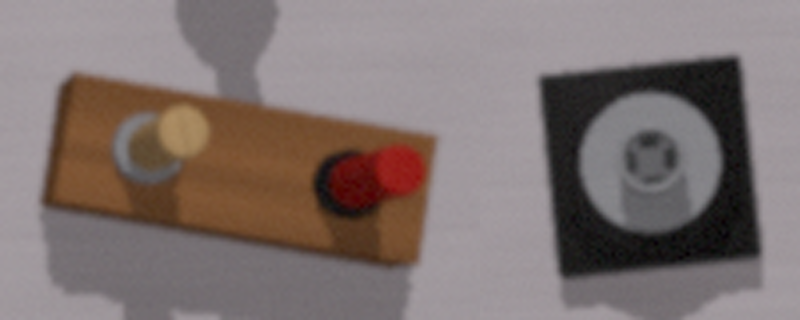

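The crop confirms it: the pale grip is the handle (collar in the hole), the red one is the spare, and the steel head stands on the dark block. I'll move above the handle, then look with the wrist camera.

```bash
python3 -m pendant '[[[1,0.043,-0.019,-0.006,0,0,0],[1,0.043,-0.019,-0.006,0,0,0],[1,0.043,-0.019,-0.006,0,0,0],[1,0.043,-0.019,-0.006,0,0,0],[1,0.043,-0.019,-0.006,0,0,0],[1,0.043,-0.019,-0.006,0,0,0],[1,0.043,-0.019,-0.006,0,0,0],[1,0.043,-0.019,-0.006,0,0,0],[1,0.043,-0.019,-0.006,0,0,0],[1,0.043,-0.019,-0.006,0,0,0]]]'
cat >> m.py <<'E'
from scipy.spatial.transform import Rotation as R
def go(x,y,z):
    s=observe();M=R.from_rotvec(s['eef_rot']).as_matrix()
    print('t',round(s['time'],2),'pos',np.round(s['position'],4),'F',np.round(s['wrist_force'],2),'open',round(s['opening'],4),'toolz',np.round(M[:,2],4),'yaw',np.round(np.degrees(np.arctan2(M[1,0],M[0,0])),2))
    print('tool shift',np.round(M.T@(np.array([x,y,z])-s['position']),4))
E
python3 - <<'E'
from m import *
go(.562,-.243,.285)
p,d,P=snap('wrist','w1');W=world(d,P)
for r in (.13,.0):
    pass
for n,ce,r,a,b in(('top',(.562,-.243),.04,.135,.2),('collar',(.562,-.243),.04,.057,.07),('spare',(.54,-.356),.04,.135,.2)):
    Q=W[sel(W,ce,r,a,b)]
    if len(Q)>5: print(n,len(Q),np.median(Q,0).round(4),mec(Q))
    else: print(n,len(Q))
E
```

```text
time: 2.05
position: [0.5633, -0.2394, 0.2852]
eef_rot: [3.083, 0.604, 0.0]
wrist_force: [0.6, -0.7, 0.3]
opening: 0.0912
t 2.05 pos [ 0.5633 -0.2394  0.2852] F [ 0.56 -0.75  0.33] open 0.0912 toolz [ 2.e-04 -2.e-04 -1.e+00] yaw 22.17
tool shift [-0.0025  0.0028  0.0002]
top 669 [ 0.5655 -0.2406  0.1446] (array([ 0.5645, -0.2411]), 0.014)
collar 322 [ 0.5748 -0.2338  0.0628] (array([ 0.5649, -0.2412]), 0.0199)
spare 0
```

View pics/w1.png

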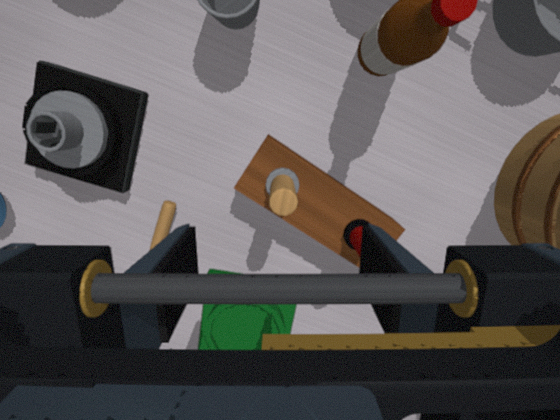

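The wrist view shows the pale grip at (283,200) upright in the rack, the spare at (358,236) and the head at (50,130). The handle axis is at about (0.564, -0.241). Descending to grasp.

```bash
python3 -m pendant '[[[1,0,0.002,0.037,0,0,0],[1,0,0,0.037,0,0,0],[1,0,0,0.037,0,0,0],[1,0,0,0.037,0,0,0],[1,0,0,0.036,0,0,0],[1,0,0,0.002,0,0,0],[-0.3,0,0,0,0,0,0],[-1,0,0,0,0,0,0],[-1,0,0,0,0,0,0],[-1,0,0,0,0,0,0]]]' 60
python3 - <<'E'
from m import *
go(.564,-.241,.099)
E
```

```text
time: 3.35
position: [0.5633, -0.2426, 0.0995]
eef_rot: [3.083, 0.604, 0.001]
wrist_force: [-0.4, -0.2, -0.8]
opening: 0.0541
t 3.35 pos [ 0.5633 -0.2426  0.0995] F [-0.37 -0.21 -0.76] open 0.0541 toolz [ 7.e-04 -4.e-04 -1.e+00] yaw 22.16
tool shift [ 0.0013 -0.0012  0.0005]
```

```bash
python3 -m pendant '[[[-1,0,0,0,0,0,0],[-1,0,0,0,0,0,0],[-1,0,0,0,0,0,0],[-1,0,0,0,0,0,0],[-1,0,0,0,0,0,0],[-1,0,0,0,0,0,0]]]' 60
python3 - <<'E'
from m import *
go(.564,-.241,.099)
E
```

```text
time: 4.1
position: [0.5631, -0.2426, 0.0989]
eef_rot: [3.083, 0.604, 0.0]
wrist_force: [1.7, -0.8, 1.3]
opening: 0.027
t 4.1 pos [ 0.5631 -0.2426  0.0989] F [ 1.72 -0.78  1.32] open 0.027 toolz [ 1.e-04 -1.e-04 -1.e+00] yaw 22.16
tool shift [ 0.0014 -0.0011 -0.0001]
```

```bash
python3 -m pendant '[[[-1,0,0,-0.02,0,0,0],[-1,0,0,-0.04,0,0,0],[-1,0,0,-0.05,0,0,0],[-1,0,0,-0.05,0,0,0],[-1,0.005,-0.02,0,0,0,0],[-1,0.01,-0.04,0,0,0,0],[-1,0.01,-0.04,0,0,0,0],[-1,0.01,-0.04,0,0,0,0],[-1,0,0,0,0,0,0]]]' 60
python3 - <<'E'
from m import *
go(.5245,.016,.25)
p,d,P=snap('wrist','w2');W=world(d,P)
s=observe()['position']
h=s[:2]
for n,ce,r,a,b in(('grip top',h,.04,.28,.32),('grip',h,.04,.22,.32),('collar',h,.04,.20,.23),('boss',(.5245,.016),.035,.08,.11),('bossr',(.5245,.016),.035,.0865,.0945),('disc',(.5245,.016),.055,.05,.06)):
    Q=W[sel(W,ce,r,a,b)]
    if len(Q)>5: print(n,len(Q),np.median(Q,0).round(4),mec(Q))
    else: print(n,len(Q))
E
```

```text
time: 5.22
position: [0.5413, -0.0966, 0.2579]
eef_rot: [-3.081, -0.608, 0.003]
wrist_force: [0.2, -0.1, -1.7]
opening: 0.0275
t 5.22 pos [ 0.5413 -0.0966  0.2579] F [ 0.24 -0.09 -1.66] open 0.0275 toolz [-0.0023  0.0013 -1.    ] yaw 22.33
tool shift [ 0.0272 -0.1105  0.0081]
grip top 4769 [ 0.5439 -0.098   0.3026] (array([ 0.5478, -0.0954]), 0.0273)
grip 8433 [ 0.5494 -0.096   0.2858] (array([ 0.5478, -0.0954]), 0.0273)
collar 1019 [ 0.5517 -0.0929  0.2211] (array([ 0.5403, -0.0985]), 0.0193)
boss 984 [0.5257 0.0145 0.0884] (array([0.525 , 0.0143]), 0.0222)
bossr 766 [0.5256 0.0148 0.0889] (array([0.525 , 0.0143]), 0.0222)
disc 4124 [0.5311 0.0108 0.0535] (array([0.5245, 0.016 ]), 0.055)
```

View pics/w2.png

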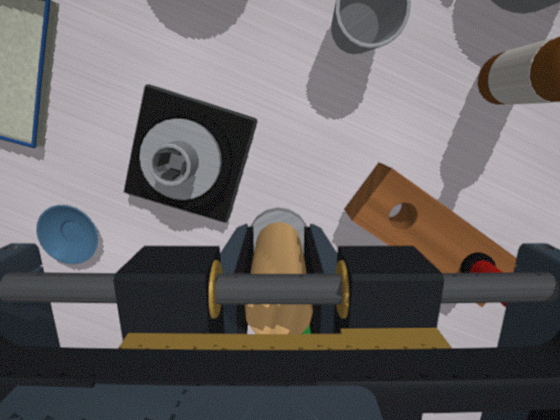

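The handle is held, its collar visible at (279,225), and the socket mouth shows open at (171,162). Next I'll measure the collar and boss centres in the same picture.

```bash
cat >> m.py <<'E'
from scipy.optimize import least_squares
def arc(Q,c0,r,amin,amax,nb=40,pct=97):
    c=np.array(c0,float)
    for _ in range(4):
        v=Q[:,:2]-c;a=np.arctan2(v[:,1],v[:,0]);rr=np.hypot(*v.T);E=[]
        for b in np.linspace(amin,amax,nb):
            m=abs((a-b+np.pi)%(2*np.pi)-np.pi)<(amax-amin)/nb
            if m.sum()>3: E.append(Q[m][np.argmin(abs(rr[m]-np.percentile(rr[m],pct)))][:2])
        E=np.array(E);
        if len(E)<5: return None
        s=least_squares(lambda x:np.hypot(*(E-x).T)-r,c,loss='soft_l1',f_scale=.0005);c=s.x
    f=circ(E[:,0],E[:,1]); return c.round(4),len(E),np.std(np.hypot(*(E-c).T)-r).round(5),np.round(f,4)
E
python3 - <<'E'
from m import *
z=np.load('/tmp/w2.npz');d=z['d'];P={k:z[k] for k in('fov_y','cx','cy','dist_coeffs','T')};W=world(d,P)
print('cam',P['T'][:3,3].round(3))
col=W[sel(W,(.541,-.097),.03,.2185,.2245)]; print(len(col),np.median(col[:,2]))
b0=np.radians(22)
print('collar',arc(col,(.541,-.097),.02,b0-1.2,b0+1.2))
bs=W[sel(W,(.525,.0145),.03,.086,.094)]
print('boss',arc(bs,(.525,.0145),.022,-np.pi,np.pi,60))
dc=W[sel(W,(.5245,.016),.048,.050,.0565)]
print('disc',arc(dc,(.5245,.016),.045,-np.pi,np.pi,60))
rk=W[(abs(W[...,2]-.052)<.006)]
E
```

```text
cam [ 0.61  -0.07   0.418]
781 0.22113529035560855
collar (array([ 0.5384, -0.0992]), 40, np.float64(0.00095), array([ 0.5415, -0.0979,  0.0173]))
boss (array([0.5252, 0.0141]), 60, np.float64(0.00027), array([0.5252, 0.0141, 0.0213]))
disc (array([0.5247, 0.0148]), 60, np.float64(0.00111), array([0.5244, 0.0152, 0.045 ]))
```

```bash
python3 - <<'E'
from m import *
z=np.load('/tmp/w2.npz');d=z['d'];p=z['p'];P={k:z[k] for k in('fov_y','cx','cy','dist_coeffs','T')};W=world(d,P)
M=R.from_rotvec(observe()['eef_rot']).as_matrix();t=np.array([.5413,-.0966,.2579])
L=(W-t)@M  # tool coords
for v in range(200,235,3):
    u=range(250,312,6); print(v,[tuple((L[v,x]*1000).round(0).astype(int).tolist()) if d[v,x]>0 else 0 for x in u])
cv2.imwrite('pics/c2.png',cv2.resize(cv2.cvtColor(p[190:270,230:330],cv2.COLOR_RGB2BGR),(700,560),interpolation=cv2.INTER_CUBIC))
E
```

```text
200 [(-32, -36, 259), (-32, -28, 259), (-32, -20, 258), (-31, -12, 257), (-31, -4, 257), (-32, 3, 258), (-32, 11, 258), (-32, 19, 257), (-31, 27, 257), (-31, 35, 257), (-32, 43, 258)]
203 [(-36, -36, 258), (-36, -28, 258), (-35, -20, 257), (-36, -12, 257), (-36, -4, 258), (-36, 3, 257), (-35, 11, 257), (-35, 19, 257), (-35, 27, 256), (-36, 35, 258), (-35, 43, 257)]
206 [(-40, -36, 258), (-40, -28, 258), (-40, -20, 258), (-40, -12, 258), (-39, -4, 257), (-40, 3, 258), 0, (-40, 19, 258), (-40, 27, 257), (-40, 35, 259), (-40, 43, 258)]
209 [(-44, -36, 257), (-44, -28, 257), (-44, -20, 258), (-44, -12, 258), (16, -1, 43), (16, 2, 42), (16, 6, 45), (-44, 19, 258), (-44, 27, 259), (-43, 35, 256), (-44, 43, 258)]
212 [(-48, -36, 259), (-48, -28, 259), (-48, -20, 258), (15, -5, 39), (16, -1, 36), (16, 2, 37), (16, 6, 38), (15, 10, 42), (-48, 27, 258), (-47, 35, 256), (-48, 43, 257)]
215 [(-52, -36, 258), (-52, -28, 258), (13, -9, 39), (14, -5, 37), (14, -1, 36), (14, 2, 35), (14, 6, 38), (14, 10, 37), (12, 14, 44), (-52, 35, 258), (-52, 43, 257)]
218 [(-56, -36, 257), (11, -13, 42), (12, -9,
[... 178 characters left out ...]
, 37), (10, 2, 36), (10, 6, 36), (10, 10, 37), (10, 14, 37), (-60, 35, 258), (-61, 44, 259)]
224 [(-65, -37, 259), (8, -13, 37), (8, -9, 36), (8, -5, 37), (10, -1, 31), (11, 2, 29), (10, 6, 32), (8, 10, 37), (8, 14, 38), (8, 17, 38), (17, 19, 11)]
227 [(16, -14, 9), (6, -13, 37), (6, -9, 37), (9, -5, 29), (10, -1, 24), (10, 2, 25), (10, 6, 27), (8, 10, 32), (6, 14, 37), (15, 15, 10), (16, 18, 9)]
230 [(15, -14, 5), (4, -13, 37), (6, -9, 31), (9, -5, 23), (10, -1, 19), (11, 2, 18), (10, 6, 21), (8, 9, 26), (4, 14, 38), (14, 15, 9), (16, 18, 3)]
233 [(16, -13, 0), (2, -13, 37), (6, -8, 26), (10, -5, 16), (10, -1, 14), (11, 2, 13), (10, 6, 15), (8, 9, 21), (3, 14, 34), (13, 15, 7), (15, 18, 0)]
```

View pics/c2.png

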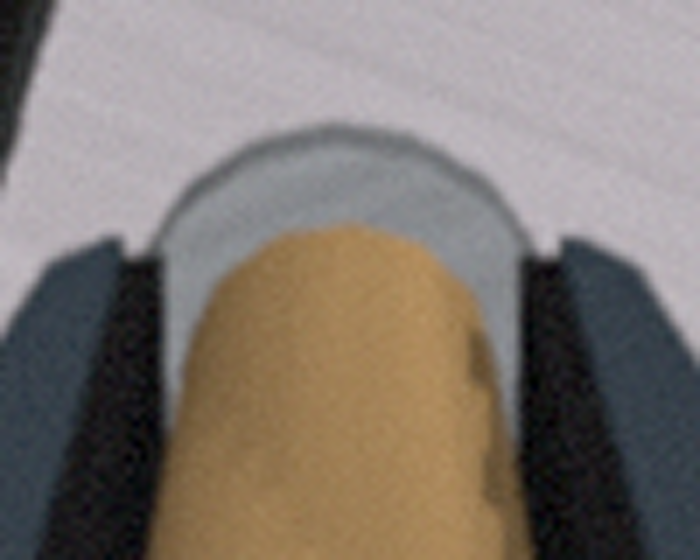

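```bash
sed -i 's/    p,d=read_camera(cam); P=camera_params(cam)/    P=camera_params(cam); p,d=read_camera(cam)/' h.py
python3 - <<'E'
from m import *
go(.5245,.016,.25)
s=observe();M=R.from_rotvec(s['eef_rot']).as_matrix();t=s['position']
p,d,P=snap('wrist','w3');W=world(d,P);L=(W-t)@M
bs=W[sel(W,(.525,.0145),.03,.086,.094)]
print('boss',arc(bs,(.525,.0145),.022,-np.pi,np.pi,60))
rr=np.hypot(L[...,0],L[...,1])
col=L[(rr<.03)&(abs(L[...,2]-.037)<.003)];
for a in (.6,.8,1.0): print('collar tool',arc(col,(-.003,.001),.02,-a,a,30,95))
g=L[(rr<.03)&(L[...,2]<.031)&(L[...,2]>.012)&(abs(L[...,1])<.0125)&(L[...,0]>0)]
print('grip x,y,r',np.round(circ(g[:,0],g[:,1]),4)); 
for a,b in((.012,.018),(.018,.024),(.024,.031)):
    q=g[(g[:,2]>a)&(g[:,2]<b)]; print(least_squares(lambda x:np.hypot(*(q[:,:2]-x).T)-.014,[-.003,0]).x.round(4))
go(.5245,.016,.25)
E
```

```text
t 5.28 pos [ 0.5419 -0.0981  0.2581] F [ 0.6  -0.67 -1.14] open 0.0271 toolz [-1.6e-03  5.0e-04 -1.0e+00] yaw 22.28
tool shift [ 0.0272 -0.1121  0.0082]
boss (array([0.5245, 0.0158]), 60, np.float64(0.00021), array([0.5245, 0.0158, 0.0213]))
collar tool (array([-0.0036, -0.0003]), 30, np.float64(0.00017), array([-0.0024, -0.0003,  0.0189]))
collar tool (array([-0.0036, -0.0002]), 30, np.float64(0.00015), array([-0.0035, -0.0002,  0.02  ]))
collar tool (array([-0.0036, -0.0003]), 30, np.float64(0.00016), array([-0.0029, -0.0003,  0.0194]))
grip x,y,r [-0.0032 -0.0002  0.0137]
[-0.0035 -0.0002]
[-0.0036 -0.0002]
[-0.0035 -0.0003]
t 5.33 pos [ 0.5422 -0.0991  0.2582] F [ 0.45 -0.45 -1.68] open 0.0274 toolz [-1.2e-03  2.0e-04 -1.0e+00] yaw 22.23
tool shift [ 0.0271 -0.1132  0.0082]
```

```bash
python3 -m pendant '[[[-1,0.01,-0.037,0.01,0,0,0],[-1,0.01,-0.037,0.02,0,0,0],[-1,0.01,-0.038,0.02,0,0,0],[-1,0,0,0,0,0,0],[-1,0,0,0,0,0,0],[-1,0,0,0,0,0,0]]]' 60
cat > wl.py <<'E'
from m import *
def wlook(name):
    go(.5278,.0172,.155)
    s=observe();M=R.from_rotvec(s['eef_rot']).as_matrix();t=s['position']
    p,d,P=snap('wrist',name);W=world(d,P);L=(W-t)@M
    rr=np.hypot(L[...,0],L[...,1])
    col=L[(rr<.03)&(abs(L[...,2]-.037)<.003)];print('collar tool',arc(col,(-.003,.0),.02,-.8,.8,30,95),'z',np.median(col[:,2]).round(4))
    bs=W[sel(W,(.5245,.0158),.03,.086,.094)]
    if len(bs)>50: print('boss z',np.median(bs[:,2]).round(4),arc(bs,(.5245,.0158),.022,np.radians(22)-1,np.radians(22)+1,30))
    dc=W[sel(W,(.5245,.0158),.0475,.050,.0565)]
    if len(dc)>50: print('disc',np.median(dc[:,2]).round(4),arc(dc,(.5245,.0158),.045,np.radians(22)-1.3,np.radians(22)+1.3,40))
    return W,L
E
python3 - <<'E'
from wl import *
wlook('w4')
E
```

```text
time: 6.08
position: [0.5287, 0.0143, 0.2092]
eef_rot: [3.083, 0.602, 0.001]
wrist_force: [0.4, 1.1, -0.9]
opening: 0.0274
t 6.08 pos [0.5287 0.0143 0.2092] F [ 0.36  1.14 -0.94] open 0.0274 toolz [ 7.e-04 -2.e-04 -1.e+00] yaw 22.09
tool shift [ 0.0002 -0.003   0.0542]
collar tool (array([-0.0035, -0.0002]), 30, np.float64(0.00012), array([-0.0031, -0.0002,  0.0196])) z 0.0369
boss z 0.089 (array([0.5238, 0.0159]), 30, np.float64(0.0002), array([0.5248, 0.0162, 0.0211]))
disc 0.0536 (array([0.5235, 0.0156]), 40, np.float64(0.00037), array([0.5248, 0.0161, 0.0439]))
```

View pics/w4.png

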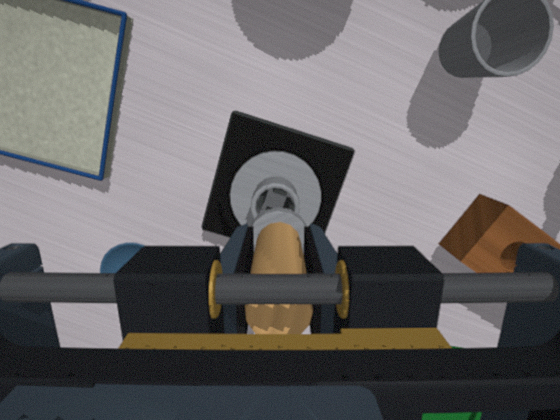

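The collar at (280,215) and the socket at (275,200) line up, and the sideways residual is 3 mm. Correcting it, then descending into the mouth.

```bash
python3 -m pendant '[[[-1,0,-0.003,0.01,0,0,0],[-1,0,0,0.02,0,0,0],[-1,0,0,0,0,0,0],[-1,0,0,0.008,0,0,0],[-1,0,0,0.006,0,0,0],[-1,0,0,0,0,0,0],[-1,0,0,0,0,0,0]]]' 60
python3 - <<'E'
from m import *
go(.5273,.0172,.150)
E
```

```text
time: 7.0
position: [0.5272, 0.0182, 0.1651]
eef_rot: [3.083, 0.604, 0.0]
wrist_force: [0.8, -0.2, -1.8]
opening: 0.0273
t 7.0 pos [0.5272 0.0182 0.1651] F [ 0.83 -0.19 -1.85] open 0.0273 toolz [ 3.e-04 -0.e+00 -1.e+00] yaw 22.16
tool shift [-0.0003  0.0009  0.0151]
```

```bash
python3 -m pendant '[[[-1,0,0.001,0.005,0,0,0],[-1,0,0,0.005,0,0,0],[-1,0,0,0.003,0,0,0],[-1,0,0,0.0,0,0,0],[-1,0,0,0,0,0,0]]]' 60
python3 - <<'E'
from m import *
go(.5273,.0172,.150)
E
```

```text
time: 7.62
position: [0.5275, 0.0172, 0.152]
eef_rot: [3.083, 0.604, 0.0]
wrist_force: [0.3, 0.6, -0.8]
opening: 0.0274
t 7.62 pos [0.5275 0.0172 0.152 ] F [ 0.3   0.55 -0.77] open 0.0274 toolz [ 2.e-04  0.e+00 -1.e+00] yaw 22.16
tool shift [-0.0002 -0.0001  0.002 ]
```

```bash
for i in 1 ; do python3 -m pendant '[[[-1,0,0,0.003,0,0,0],[-1,0,0,0.002,0,0,0],[-1,0,0,0,0,0,0],[-1,0,0,0,0,0,0]]]' 60; done; python3 -m pendant '[[[-1,0,0,0.002,0,0,0],[-1,0,0,0,0,0,0],[-1,0,0,0,0,0,0]]]' 60
```

```text
time: 8.12
position: [0.5274, 0.0172, 0.1469]
eef_rot: [-3.083, -0.604, 0.0]
wrist_force: [-0.3, -0.6, -2.4]
opening: 0.0271
time: 8.5
position: [0.5274, 0.0172, 0.1449]
eef_rot: [3.083, 0.604, -0.0]
wrist_force: [-0.2, -2.1, -1.1]
opening: 0.0271
```

```bash
python3 -m pendant '[[[-1,0,0,0.002,0,0,0],[-1,0,0,0,0,0,0],[-1,0,0,0,0,0,0]]]' 60; python3 -m pendant '[[[-1,0,0,0.002,0,0,0],[-1,0,0,0,0,0,0],[-1,0,0,0,0,0,0]]]' 60
```

```text
time: 8.88
position: [0.5275, 0.0172, 0.143]
eef_rot: [3.083, 0.604, 0.0]
wrist_force: [-1.3, -1.5, 1.7]
opening: 0.0271
time: 9.25
position: [0.5275, 0.0173, 0.1409]
eef_rot: [3.083, 0.604, 0.0]
wrist_force: [-0.8, -1.1, 5.1]
opening: 0.0274
```

```bash
python3 -m pendant '[[[-1,0,0,0.001,0,0,0],[-1,0,0,0,0,0,0],[-1,0,0,0,0,0,0]]]' 60
```

```text
time: 9.62
position: [0.5276, 0.0172, 0.1401]
eef_rot: [3.083, 0.604, 0.0]
wrist_force: [-1.7, -2.3, 7.0]
opening: 0.0273
```

```bash
python3 -m pendant '[[[-1,0,0,0.001,0,0,0],[-1,0,0,0,0,0,0],[-1,0,0,0,0,0,0]]]' 60;python3 -m pendant '[[[-1,0,0,0.001,0,0,0],[-1,0,0,0,0,0,0],[-1,0,0,0,0,0,0]]]' 60
```

```text
time: 10.0
position: [0.5276, 0.0172, 0.1391]
eef_rot: [3.083, 0.604, 0.001]
wrist_force: [-2.3, -1.2, 7.8]
opening: 0.0273
time: 10.38
position: [0.5276, 0.0172, 0.1382]
eef_rot: [3.083, 0.604, 0.001]
wrist_force: [-1.3, -1.1, 9.7]
opening: 0.027
```

```bash
python3 -m pendant '[[[-1,0,0,0.001,0,0,0],[-1,0,0,0,0,0,0],[-1,0,0,0,0,0,0]]]' 60
```

```text
time: 10.75
position: [0.5276, 0.0172, 0.1372]
eef_rot: [3.083, 0.604, 0.001]
wrist_force: [-2.1, -1.5, 9.6]
opening: 0.0275
```

```bash
python3 -m pendant '[[[-1,0,0,0.001,0,0,0],[-1,0,0,0,0,0,0],[-1,0,0,0,0,0,0]]]' 60;python3 -m pendant '[[[-1,0,0,0.001,0,0,0],[-1,0,0,0,0,0,0],[-1,0,0,0,0,0,0]]]' 60
```

```text
time: 11.12
position: [0.5277, 0.0172, 0.1363]
eef_rot: [3.083, 0.604, 0.001]
wrist_force: [-2.7, -0.9, 12.2]
opening: 0.0275
time: 11.5
position: [0.5277, 0.0172, 0.1354]
eef_rot: [3.083, 0.604, 0.001]
wrist_force: [-2.4, -1.0, 12.2]
opening: 0.0271
```

```bash
python3 -m pendant '[[[-1,0,0,0.001,0,0,0],[-1,0,0,0,0,0,0],[-1,0,0,0,0,0,0]]]' 60
```

```text
time: 11.88
position: [0.5277, 0.0172, 0.1345]
eef_rot: [3.083, 0.604, 0.001]
wrist_force: [-3.1, -1.4, 14.0]
opening: 0.0273
```

```bash
python3 -m pendant '[[[-1,0,0,0.0007,0,0,0],[-1,0,0,0,0,0,0],[-1,0,0,0,0,0,0]]]' 60;python3 -m pendant '[[[-1,0,0,0.0005,0,0,0],[-1,0,0,0,0,0,0],[-1,0,0,0,0,0,0]]]' 60
```

```text
time: 12.25
position: [0.5278, 0.0172, 0.1339]
eef_rot: [3.083, 0.604, 0.002]
wrist_force: [-4.1, -2.1, 17.5]
opening: 0.0273
time: 12.62
position: [0.5278, 0.0172, 0.1336]
eef_rot: [3.083, 0.604, 0.002]
wrist_force: [-4.5, -0.5, 20.1]
opening: 0.0275
```

```bash
python3 -m pendant '[[[-1,0,0,0.0005,0,0,0],[-1,0,0,0,0,0,0],[-1,0,0,0,0,0,0]]]' 60
```

```text
time: 13.0
position: [0.5278, 0.0172, 0.1332]
eef_rot: [3.083, 0.604, 0.002]
wrist_force: [-5.2, -0.9, 23.5]
opening: 0.0278
```

The force now climbs at about 8 N/mm, the pad's own rate, so the collar is on the rim. One more small push takes it past 26 N.

```bash
python3 -m pendant '[[[-1,0,0,0.0004,0,0,0],[-1,0,0,0,0,0,0],[-1,0,0,0,0,0,0],[-1,0,0,0,0,0,0]]]' 60
python3 - <<'E'
from m import *
for i in range(3): 
    read_camera('top') if i==0 else 0; go(.5273,.0172,.15)
E
```

```text
time: 13.5
position: [0.5278, 0.0172, 0.1329]
eef_rot: [3.083, 0.604, 0.002]
wrist_force: [-4.9, -1.8, 24.9]
opening: 0.0273
t 13.55 pos [0.5278 0.0172 0.1329] F [-6.99 -1.02 25.35] open 0.0275 toolz [ 1.4e-03 -1.0e-04 -1.0e+00] yaw 22.16
tool shift [-0.0005 -0.0002 -0.0171]
t 13.55 pos [0.5278 0.0172 0.1329] F [-6.99 -1.02 25.35] open 0.0275 toolz [ 1.4e-03 -1.0e-04 -1.0e+00] yaw 22.16
tool shift [-0.0005 -0.0002 -0.0171]
t 13.55 pos [0.5278 0.0172 0.1329] F [-6.99 -1.02 25.35] open 0.0275 toolz [ 1.4e-03 -1.0e-04 -1.0e+00] yaw 22.16
tool shift [-0.0005 -0.0002 -0.0171]
```

```bash
python3 -m pendant '[[[-1,0,0,-0.0015,0,0,0],[-1,0,0,-0.0015,0,0,0],[-1,0,0,0,0,0,0],[-1,0,0,0,0,0,0]]]' 60
python3 - <<'E'
from wl import *
W,L=wlook('w5')
p=cv2.imread('pics/w5.png');cv2.imwrite('pics/c5.png',cv2.resize(p[150:270,200:360],(800,600),interpolation=cv2.INTER_CUBIC))
P=None
p,d,P=snap('scene','s5')
cv2.imwrite('pics/cs5.png',cv2.resize(cv2.imread('pics/s5.png')[150:240,230:350],(800,600),interpolation=cv2.INTER_CUBIC))
E
```

```text
time: 14.05
position: [0.5277, 0.0172, 0.1351]
eef_rot: [3.083, 0.604, 0.001]
wrist_force: [-1.8, -1.7, 9.2]
opening: 0.0273
t 14.05 pos [0.5277 0.0172 0.1351] F [-1.77 -1.65  9.23] open 0.0273 toolz [ 6.e-04 -1.e-04 -1.e+00] yaw 22.17
tool shift [ 0.0001  0.0001 -0.0199]
collar tool (array([-0.0036, -0.0002]), 30, np.float64(0.00015), array([-0.003 , -0.0002,  0.0195])) z 0.0369
boss z 0.0883 (array([0.5239, 0.016 ]), 30, np.float64(0.00016), array([0.5246, 0.0162, 0.0214]))
disc 0.0523 (array([0.5235, 0.0157]), 40, np.float64(0.00031), array([0.5246, 0.0162, 0.044 ]))
```

View pics/c5.png

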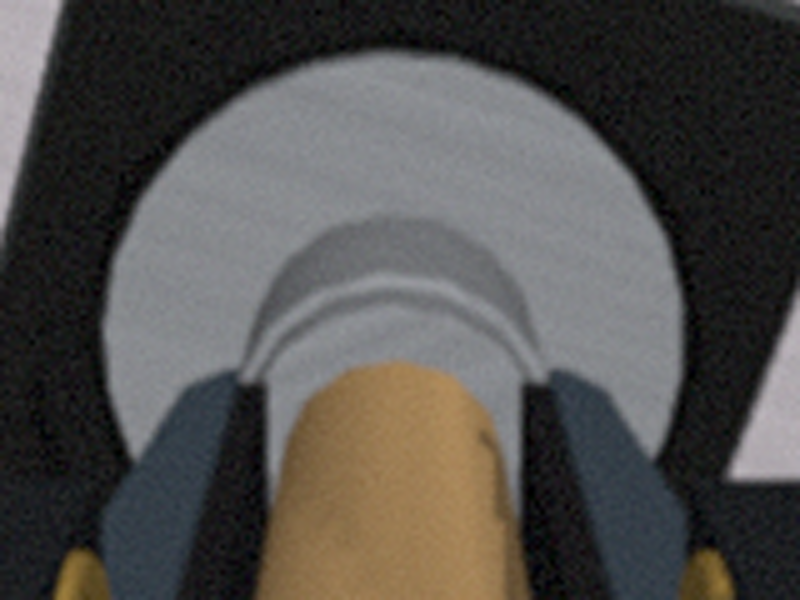

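View pics/cs5.png

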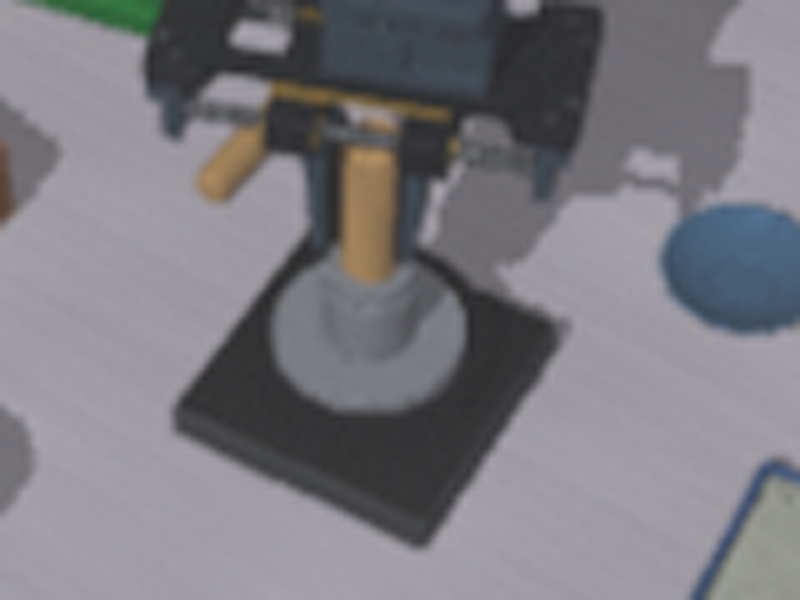

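The collar sits flush on the boss rim: in the wrist crop its edge at (400,300) lies directly on the rim at (400,280). By depth the collar underside is at 88.2 mm and the rim at 88.3 mm. Lifting gently.

```bash
python3 -m pendant '[[[-1,0,0,-0.001,0,0,0],[-1,0,0,-0.002,0,0,0],[-1,0,0,-0.004,0,0,0],[-1,0,0,-0.008,0,0,0],[-1,0,0,-0.012,0,0,0],[-1,0,0,-0.012,0,0,0],[-1,0,0,-0.008,0,0,0],[-1,0,0,-0.004,0,0,0],[-1,0,0,0,0,0,0],[-1,0,0,0,0,0,0]]]' 60
python3 - <<'E'
from m import *
go(.5273,.0172,.18)
s=observe();M=R.from_rotvec(s['eef_rot']).as_matrix();t=s['position']
p,d,P=snap('wrist','w6');W=world(d,P);L=(W-t)@M
rr=np.hypot(L[...,0],L[...,1])
for a,b in((.034,.040),(.0435,.051),(.075,.09)):
    q=L[(rr<.045)&(L[...,2]>a)&(L[...,2]<b)];print(len(q),np.median(q,0).round(4))
E
```

```text
time: 15.4
position: [0.5272, 0.0172, 0.1855]
eef_rot: [-3.083, -0.604, 0.001]
wrist_force: [-0.7, -0.0, -4.4]
opening: 0.0273
t 15.4 pos [0.5272 0.0172 0.1855] F [-0.69 -0.03 -4.42] open 0.0273 toolz [-6.e-04  1.e-04 -1.e+00] yaw 22.16
tool shift [0.     0.0001 0.0055]
786 [0.0098 0.0001 0.0369]
365 [0.0144 0.0001 0.0473]
4843 [ 0.0177 -0.0005  0.0828]
```

View pics/w6.png

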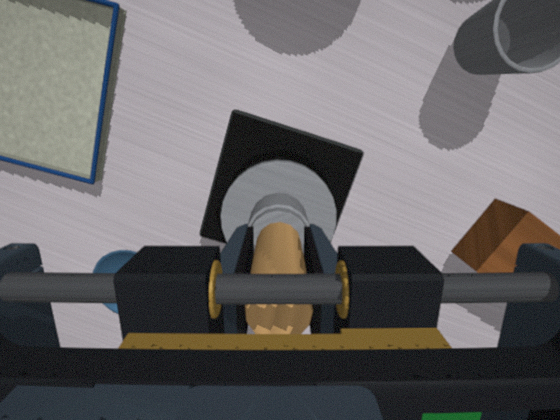

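The tamper hangs from its handle at (280,200). The collar underside, at 46.9 mm, matches the rim at 47.3 mm, so it is still home. Moving to the tray.

```bash
python3 -m pendant '[[[-1,0.008,-0.017,0,0,0,0],[-1,0.015,-0.031,0,0,0,0],[-1,0.018,-0.038,0,0,0,0],[-1,0.018,-0.039,0,0,0,0],[-1,0.018,-0.039,0,0,0,0],[-1,0.018,-0.038,0,0,0,0],[-1,0.015,-0.031,0,0,0,0],[-1,0.008,-0.017,0,0,0,0],[-1,0,0,0,0,0,0],[-1,0,0,0,0,0,0]]]' 60
python3 - <<'E'
from m import *
go(.5418,.2936,.098)
s=observe();M=R.from_rotvec(s['eef_rot']).as_matrix();t=s['position']
p,d,P=snap('wrist','w7');W=world(d,P);L=(W-t)@M
rr=np.hypot(L[...,0],L[...,1])
for a,b in((.034,.040),(.0435,.051),(.075,.09)):
    q=L[(rr<.045)&(L[...,2]>a)&(L[...,2]<b)];print(len(q),np.median(q,0).round(4))
p,d,P=snap('top','t7')
E
```

```text
time: 16.7
position: [0.5422, 0.2927, 0.1856]
eef_rot: [3.083, 0.603, -0.001]
wrist_force: [-0.1, -0.3, -4.3]
opening: 0.0272
t 16.7 pos [0.5422 0.2927 0.1856] F [-0.11 -0.27 -4.34] open 0.0272 toolz [-6.e-04 -5.e-04 -1.e+00] yaw 22.15
tool shift [ 0.     -0.001   0.0876]
787 [ 0.0098 -0.0005  0.0369]
363 [0.0142 0.0002 0.0473]
4847 [ 0.0177 -0.0005  0.0829]
```

View pics/w7.png

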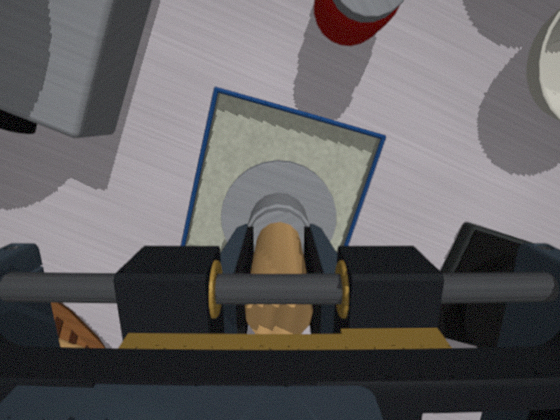

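The tamper is above the tray, with its disc at (280,205) between the blue rims. Descending.

```bash
python3 -m pendant '[[[-1,0,-0.001,0.01,0,0,0],[-1,0,0,0.02,0,0,0],[-1,0,0,0.022,0,0,0],[-1,0,0,0.018,0,0,0],[-1,0,0,0.009,0,0,0],[-1,0,0,0.003,0,0,0],[-1,0,0,0.002,0,0,0],[-1,0,0,0,0,0,0],[-1,0,0,0,0,0,0]]]' 60; python3 -m pendant '[[[-1,0,0,0.002,0,0,0],[-1,0,0,0.001,0,0,0],[-1,0,0,0,0,0,0],[-1,0,0,0,0,0,0]]]' 60
```

```text
time: 17.92
position: [0.5423, 0.2943, 0.1022]
eef_rot: [-3.083, -0.604, -0.001]
wrist_force: [-0.6, -0.9, -4.2]
opening: 0.027
time: 18.42
position: [0.5421, 0.2942, 0.0989]
eef_rot: [-3.083, -0.604, -0.0]
wrist_force: [0.4, 0.6, -4.4]
opening: 0.0272
```

```bash
python3 -m pendant '[[[-1,0,0,0.0007,0,0,0],[-1,0,0,0,0,0,0],[-1,0,0,0,0,0,0]]]' 60; python3 -m pendant '[[[-1,0,0,0.0005,0,0,0],[-1,0,0,0,0,0,0],[-1,0,0,0,0,0,0]]]' 60
```

```text
time: 18.8
position: [0.5421, 0.2942, 0.0981]
eef_rot: [-3.083, -0.604, -0.0]
wrist_force: [-0.1, 1.0, -4.5]
opening: 0.0271
time: 19.18
position: [0.5422, 0.2943, 0.098]
eef_rot: [-3.083, -0.604, -0.001]
wrist_force: [-1.8, -0.8, 5.4]
opening: 0.0273
```

Floor contact: the force jumped from -4.5 to +5.4 N at the expected height. Opening slowly and only part way first.

```bash
python3 -m pendant '[[[-0.3,0,0,0,0,0,0],[-0.1,0,0,0,0,0,0],[0.2,0,0,0,0,0,0],[0.2,0,0,0,0,0,0],[0.2,0,0,0,0,0,0],[0.2,0,0,0,0,0,0]]]' 
python3 - <<'E'
from m import *
go(.5418,.2936,.25)
s=observe();M=R.from_rotvec(s['eef_rot']).as_matrix();t=s['position']
p,d,P=snap('wrist','w8');W=world(d,P);L=(W-t)@M
rr=np.hypot(L[...,0],L[...,1])
for a,b in((.034,.040),(.0435,.051),(.075,.09)):
    q=L[(rr<.045)&(L[...,2]>a)&(L[...,2]<b)];print(len(q),np.median(q,0).round(4))
E
```

```text
time: 19.92
position: [0.5421, 0.2942, 0.0976]
eef_rot: [-3.083, -0.604, -0.0]
wrist_force: [0.2, -0.1, 0.9]
opening: 0.0546
t 19.93 pos [0.5421 0.2942 0.0976] F [ 0.16 -0.11  0.9 ] open 0.0546 toolz [ 0.  0. -1.] yaw 22.16
tool shift [-0.0005  0.0005 -0.1524]
1056 [ 0.0077 -0.0005  0.0365]
432 [ 0.0133 -0.0002  0.0469]
5739 [0.0141 0.0002 0.0825]
```

View pics/w8.png

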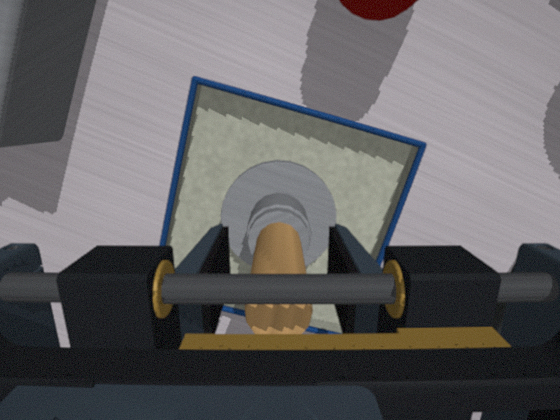

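Released. The fingers are clear on both sides of the grip, at (215,260) and (345,260), and the tamper stands inside the tray. Retracting straight up.

```bash
python3 -m pendant '[[[0.4,0,0,-0.02,0,0,0],[0.4,0,0,-0.04,0,0,0],[0.4,0,0,-0.05,0,0,0],[0.4,0,0,-0.05,0,0,0],[0.4,-0.05,0,0,0,0,0],[0.4,-0.05,0,0,0,0,0],[0.4,0,0,0,0,0,0],[0.4,0,0,0,0,0,0],[0.4,0,0,0,0,0,0]]]' 
python3 - <<'E'
from m import *
go(.5418,.2936,.25)
p,d,P=snap('wrist','w9');W=world(d,P)
c=(.5387,.2928)
for n,a,b,r in(('top',.135,.16,.03),('collar',.058,.066,.03),('rim',.048,.0535,.03),('disc',.012,.018,.048)):
    q=W[sel(W,c,r,a,b)];print(n,len(q),np.median(q,0).round(4) if len(q) else 0,mec(q) if len(q) else 0)
p,d,P=snap('top','t9');W=world(d,P)
q=W[(abs(W[...,0]-.54)<.12)&(abs(W[...,1]-.294)<.12)&(abs(W[...,2]-.016)<.005)]
for n,a,b,r in(('top',.135,.16,.03),('disc',.012,.018,.048)):
    q=W[sel(W,c,r,a,b)];print('T',n,len(q),np.median(q,0).round(4) if len(q) else 0,mec(q) if len(q) else 0)
E
```

```text
time: 21.1
position: [0.4504, 0.2569, 0.2576]
eef_rot: [-3.083, -0.604, -0.001]
wrist_force: [0.6, 0.3, 1.4]
opening: 0.0637
t 21.1 pos [0.4504 0.2569 0.2576] F [0.63 0.27 1.38] open 0.0637 toolz [ 5.e-04  2.e-04 -1.e+00] yaw 22.16
tool shift [0.0985 0.0004 0.0076]
top 969 [0.5392 0.2932 0.1428] (array([0.5391, 0.2933]), 0.014)
collar 320 [0.5279 0.2868 0.061 ] (array([0.539 , 0.2934]), 0.02)
rim 142 [0.5263 0.2858 0.0507] (array([0.5389, 0.2931]), 0.0221)
disc 3313 [0.5364 0.2918 0.0151] (array([0.539 , 0.2932]), 0.0453)
T top 62 [0.5416 0.2866 0.1435] (array([0.5386, 0.2923]), 0.0131)
T disc 229 [0.5673 0.2821 0.0151] (array([0.5584, 0.2884]), 0.0399)
```

View pics/w9.png

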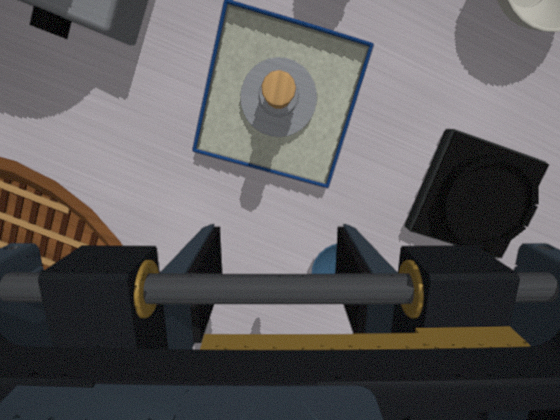

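View pics/t9.png

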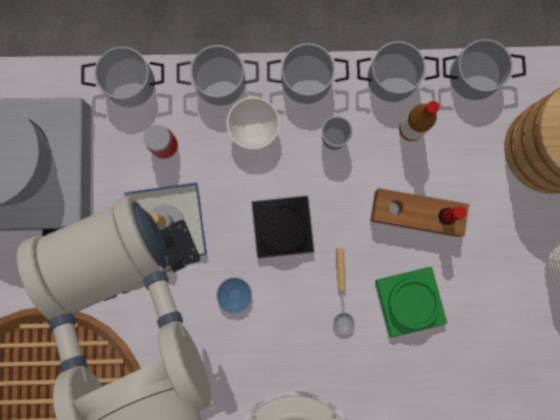

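The tamper stands upright in the tray, at (280,95) in the wrist view. All four centres (grip top, collar, rim, disc) agree within 0.3 mm, and the heights match home (collar underside 51.0 mm, rim 50.7 mm). In the top view the spare and the other things are where they were. Handing in.

```bash
python3 -c "
from cell import *
print(observe()['time']); print(close_job())"
```

```text
21.2
the job is handed in; nothing more can be done
None
```

The tamper is back together and standing in the white tray, released, and the job was handed in at 21.2 s of the 72 s allowed. No verdict was reported.

- **Driving the handle home:** I pressed it down in small steps to about 27 N (wrist reading plus the handle's weight). The force then climbed at the pad's own rate of about 8 N/mm, so the collar was on the rim. I estimate the pad went down about 4 mm, below the 5.5 mm crush limit.
- **Lift:** I lifted it by the handle alone, about 50 mm above the pad and then across to the tray. The collar stayed within 0.4 mm of the rim, and the fingers were only on the grip.
- **Final state:** The head is about 1 mm from the tray centre by the camera estimates. Collar, rim, disc and grip-top centres agree within 0.3 mm, so it stands upright. The collar underside measures 51.0 mm and the rim 50.7 mm. In the last top view the red-handled piece and the other bystanders were where they started.
- **Check that disagreed:** My first wrist measurement of the handle was about 5 mm off because the arm was still settling. I repeated it with the camera pose read before the picture and used that one for the fit. The top camera's last view of the disc was mostly hidden by the arm, so I did not use it.

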